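Roll a capacitor onto the code reader's read line and trigger the read

TASK

The capacitor lying on the blue mat has to be logged: with the fingertips, push its top sideways so that it rolls across the mat and comes to rest on the red line, lying along the line and within its length, with its coded end still facing the reader. Then press the green trigger button all the way down and let it go. Only push the capacitor: never take it between the fingers, lift it or press hard on it, roll it rather than drag it, and leave the standing capacitor, the contactor and the screwdriver where they are.

Things in the scene. Friction and masses are not known exactly. Their poses are not given: they have to be found in the camera images.
- line (a point): Centre of the red read line on the top of the flat blue mat, 3 mm above the bench. The line is 160 mm long, 12 mm wide, with a cross tick at either end. x runs along the line to the code reader, y across it, z up. The mat spans x -130 to +230 mm, y -250 to +250 mm from here; with the reader and button on it, it is shifted and turned from run to run.
- reader (a point): Centre of the front window of the code reader, a fixed black camera on an aluminium bracket, 161 mm from the line's centre along the line's x. Reader and bracket take up x +155 to +225 mm, y -45 to +45 mm from the line's centre, and reach 91 mm above the mat.
- capacitor: Capacitor to be rolled: hard loose cylinder, 64 mm diameter, 105 mm long, 0.34 to 0.53 kg, black, white stripe, 8 mm screw terminals at the -x end. Origin at its centre, 32 mm above the mat. x: along its axis to the coded end; z: towards the stripe, uppermost at the start, turns as it rolls. Starts 105 to 140 mm to the +y or -y side of the line, within 0.12 rad of parallel. Dents if the fingers press over 60 N.
- capacitor_code (a point): Middle of that capacitor's coded end face (bare metal, square code), 52.5 mm from its centre, towards the reader from the start. Laid lightly on its top and drawn sideways, a fingertip rolls it and travels twice as far as its centre does; bearing down on its shoulder jams it. Rolling free it slows by about 0.4 m/s per second and stays where it stops.
- trigger_top (a point): Centre of the top of the green trigger button (28 mm across, 22 mm above the mat at rest, in a round black housing 44 mm across and 12 mm high). It is fixed to the mat at x = +95 mm, y = +195 mm from the line's centre. It is pressed straight down.
- trigger (a joint): Travel of the trigger button: 0 up, 0.006 m fully down; spring loaded, 4 N when fully down; it comes up again by itself.
- contactor: Bystander, loose: a grey contactor 74 x 45 mm and 66 mm high standing on the mat on the other side of the line from the lying capacitor, its centre 105 to 140 mm from the line. Origin at the centre of its underside, x along its 74 mm.
- logged_capacitor: Bystander, loose: a second capacitor of the same kind, already logged, standing upright with its terminals up: 64 mm in diameter, 113 mm high with terminals. Origin at the centre of its underside.
- screwdriver: Bystander, loose: a screwdriver 200 mm long with a red 26 mm handle, lying on the bench beside the mat's -y edge. Origin below the middle of its length, on the bench; x along it towards the blade.
Mind the look-alikes: they are no part of the job. What is shaped like the capacitor but turquoise or yellow is not meant.

How it is judged:
On the way, in this order (a step that is already met when the one before it is completed fails the run):
1. the capacitor has been rolled to rest on the red line (y of capacitor in the frame of line between -0.01 and 0.01 m and x of capacitor in the frame of line between -0.0275 and 0.0275 m and angle between the x axis of capacitor and the x axis of line, either way round below 0.17 rad and x of capacitor_code in the frame of line above 0.015 m and height (world z) of capacitor below 0.04 m and angle between capacitor's own z axis and vertical above 1 rad and linear speed of capacitor below 0.01 m/s and angular speed of capacitor below 0.2 rad/s), for 0.2 s.
2. the trigger button is pressed fully down while the capacitor lies on the line (all of step 1 and value of joint trigger above 0.0045 m), for 0.05 s.
At the end, for the whole second after the job is handed in: Capacitor at rest, axis within 10 mm of the line's middle and 10 degrees of its direction, body within the line's length, code towards the reader, stripe turned over 1 rad by rolling; button pressed 4.5 mm or more with it there, now up; bystanders within 20 mm of their places (all of step 1 and value of joint trigger below 0.0015 m and distance of each of logged_capacitor, contactor, screwdriver from where it was at the start of the episode below 0.02 m and angle between each of logged_capacitor, contactor's own z axis and vertical below 0.2 rad); the robot touches nothing.
It fails at once if the capacitor is taken between the fingers (the point between the pads enters the cylinder) (x of the grasp point in the frame of capacitor between -0.06 and 0.06 m and y of the grasp point in the frame of capacitor between -0.025 and 0.025 m and z of the grasp point in the frame of capacitor between -0.025 and 0.025 m).
It fails at once if the capacitor is lifted or stood up (its centre rises more than 12 mm) (height (world z) of capacitor above 0.047 m).
It fails at once if the capacitor is squeezed or pressed by the fingers with more than 60 N (contact force between the fingers and capacitor above 60 N).
It fails at once if the standing capacitor, the contactor or the screwdriver is pushed more than 20 mm from its place (distance of any of logged_capacitor, contactor, screwdriver from where it was at the start of the episode above 0.02 m).
It fails at once if the standing capacitor or the contactor is tipped over (angle between any of logged_capacitor, contactor's own z axis and vertical above 0.35 rad).
It also fails if it takes over 53 s, if anything falls off the work surface, if the arm or the gripper's body presses on something with over 40 N, if the wrist force passes 120 N, or if a joint passes its speed limit or range.

ROBOT

A 7-joint arm with a two-finger parallel gripper is mounted at the origin on the work surface. World frame = base frame: x ahead of the robot, y to its left, z up, the work surface at z = 0. Lengths are in m, angles in rad, forces in N, time in s.
With the tool pointing down it reaches from about 0.375 to 0.925 m from the base axis. Payload 3.1 kg.
Tool frame: the origin (TCP) lies between the finger pads; the fingertips stand 19 mm ahead of it and the grasp point (between the pads) is the TCP; z points along the fingers, y is the direction in which the jaws open and shut (so a half turn about z gives the same grasp; the last joint's range is limited). The gripper opens to 85 mm and grips with 20 to 120 N. Pads are 22 mm wide; open, the fingers measure 114 mm over their backs; the gripper's body (76 mm by 85 mm) begins 54 mm behind the grasp point. The pads swing forward as they close: fully open they stand 13 mm farther back than shut.
Start: joints at [-1.268, 0.383, 0.044, 1.598, -0.018, 1.161, -0.05], TCP at [0.254, 0.598, 0.25] pointing down, gripper open.
Joint ranges: [-2.61, 2.61], [-0.41, 2.15], [-1.48, 1.57], [0, 2.5], [-1.57, 4.71], [0.05, 1.97], [-2.85, 2.85]. Speed limits (rad/s): [2.79, 2.79, 3.14, 3.14, 3.14, 3.14, 3.14].

INTERFACE

Orientations are given as a unit quaternion [x, y, z, w].
In Python, from bench import move_ptp, movel, move_j, move_gripper, pause, inverse_kinematics, read_camera, camera_params, MotionError, sign_off, look_for, tip_of, read_time_s, read_qpos, read_joint_vel, read_effort, read_eef_pos, read_tcp_rot, read_ft_force, read_ft_torque, read_finger_gap gives the robot as it stands. Calls block until the motion is done:
- move_ptp(position, orientation): joint-space move of the TCP to a pose.
- movel(position, orientation=None, speed=0.15): straight line of the TCP; orientation=None keeps the orientation; speed is the mean speed in m/s.
- move_j(angles): joint-space move.
- move_gripper(opening, effort=None): finger opening in m; effort is the grip in N (None keeps the last); returns when the fingers have stopped.
- pause(seconds).
- inverse_kinematics(position, orientation): joint angles nearest the present ones, or None.
- read_camera(name): name is "side" or "top" or "wrist"; returns the picture (480x640x3 uint8, red, green, blue); there is no depth.
- camera_params(name): a dict with "K" (3x3 intrinsics, pixels), "dist_coeffs" ([k1, k2, p1, p2, k3] as OpenCV has them; the pictures are not rectified), "camera_from_world" (4x4, takes a point from world to camera coordinates). Camera axes: x right, y down, z forward; pixel columns grow to the right and rows downward; lengths in m; the calibration is good to about 2 mm. A picture is of the moment at which its call begins: read the wrist's pose just before it. camera_params takes no time and is no camera call; for the wrist camera it gives the pose at the moment of the call.
A pose or a line that the arm cannot do raises MotionError and nothing moves.
- sign_off(): hands the job in, once; it reports no verdict.
Trained networks look in the newest picture that a camera, given by its name, has taken for a name from the list of things; names that differ only in an ending like _2 or _b are one class to them, and where a whole thing is asked for, a point or a joint stands for the part that bears it (a point fixed in the world has none). Each returns a list of dicts, best first, with "confidence" (0 to 1); they miss things now and then, are a little off and sometimes report something else, mostly with a low value. They report only what shows in the picture. A call takes as long as a camera call. They do not tell look-alikes from the thing itself.
- look_for(camera, name): "at" ([column, row] in pixels, amid what is visible of it).
- tip_of(camera, name): "at" ([column, row] in pixels: a listed point, or the origin of a listed thing).
Readings, each from a call of its own:
- read_time_s(): time.
- read_qpos(): joint angles.
- read_joint_vel(): joint speeds.
- read_effort(): joint torques, N m.
- read_eef_pos(): TCP position.
- read_tcp_rot(): TCP orientation.
- read_ft_force(): force on the tool from outside, world axes, zero at the start.
- read_ft_torque(): the same for the moment, N m.
- read_finger_gap(): finger opening in m.
Only numpy, scipy, OpenCV 4.12 (cv2) and the standard library are available. Lean on these libraries where they do the work, as an engineer would, in place of code of your own. Each camera call takes 0.05 s, during which the arm holds its last target. There are 200 camera calls.

## Working session

There is one attempt and no reset: what is moved stays moved. The work goes in short steps, each a Python script; the robot and the scene stay as the last script left them, time stands still between calls to the robot, and variables do not carry over. Pictures are saved under pics/ and viewed, about 8 in all and at most 12, crops included, and the job is handed in when it is done.

```bash
mkdir -p pics; cat > h.py <<'E'
import numpy as np, cv2
from bench import *
def ray(cam,px,z,P=None):
    P=P or camera_params(cam); T=np.array(P["camera_from_world"]); K=np.array(P["K"])
    u=cv2.undistortPoints(np.array([[px]],float),K,np.array(P["dist_coeffs"]))[0,0]
    d=T[:3,:3].T@np.array([u[0],u[1],1]); c=-T[:3,:3].T@T[:3,3]
    return c+d*(z-c[2])/d[2]
def proj(cam,p,P=None):
    P=P or camera_params(cam); T=np.array(P["camera_from_world"])
    return cv2.projectPoints(np.array(p,float).reshape(-1,1,3),cv2.Rodrigues(T[:3,:3])[0],T[:3,3],np.array(P["K"]),np.array(P["dist_coeffs"]))[0][:,0]
def save(cam,n):
    im=read_camera(cam); cv2.imwrite(f"pics/{n}.png",im[:,:,::-1]); return im
E
python3 - <<'E'
from h import *
Z=dict(line=.003,reader=.05,capacitor=.035,capacitor_code=.035,trigger_top=.025,contactor=.003,logged_capacitor=.003,screwdriver=0)
for c in("top","side"):
    save(c,c+"0")
    for n,z in Z.items():
        print(c,n,[(np.round(d["at"]).tolist(),round(d["confidence"],2),np.round(ray(c,d["at"],z)[:2],3).tolist()) for d in tip_of(c,n)[:4]])
print(read_time_s(),read_tcp_rot())
a,b=[cv2.imread(f"pics/{c}0.png") for c in("top","side")]
E
```

```text
top line [([342.0, 272.0], 0.94, [0.503, -0.075])]
top reader [([361.0, 194.0], 0.68, [0.646, -0.107])]
top capacitor [([278.0, 250.0], 0.86, [0.538, 0.045]), ([150.0, 343.0], 0.69, [0.367, 0.264]), ([162.0, 210.0], 0.67, [0.607, 0.263]), ([364.0, 190.0], 0.22, [0.657, -0.113])]
top capacitor_code [([289.0, 222.0], 0.84, [0.591, 0.027]), ([153.0, 374.0], 0.79, [0.315, 0.253]), ([191.0, 201.0], 0.72, [0.626, 0.211])]
top trigger_top [([253.0, 198.0], 0.73, [0.638, 0.097]), ([488.0, 294.0], 0.44, [0.465, -0.348])]
top contactor [([363.0, 193.0], 0.67, [0.661, -0.116]), ([399.0, 284.0], 0.57, [0.482, -0.186]), ([343.0, 273.0], 0.44, [0.502, -0.078])]
top logged_capacitor [([455.0, 231.0], 0.68, [0.588, -0.299])]
top screwdriver [([488.0, 296.0], 0.86, [0.463, -0.359])]
side line [([339.0, 220.0], 0.75, [0.5, -0.081]), ([357.0, 187.0], 0.49, [0.472, -0.189])]
side reader [([265.0, 192.0], 0.95, [0.647, -0.095])]
side capacitor [([241.0, 346.0], 0.87, [0.617, 0.257]), ([312.0, 252.0], 0.86, [0.535, 0.042]), ([403.0, 366.0], 0.68, [0.37, 0.265])]
side capacitor_code [([239.0, 322.0], 0.67, [0.631, 0.211]), ([438.0, 362.0], 0.66, [0.316, 0.253])]
side trigger_top [([249.0, 270.0], 0.44, [0.641, 0.09])]
side contactor [([356.0, 185.0], 0.9, [0.474, -0.194]), ([341.0, 219.0], 0.53, [0.496, -0.086])]
side logged_capacitor [([308.0, 154.0], 0.79, [0.591, -0.295])]
side screwdriver [([369.0, 141.0], 0.58, [0.457, -0.364])]
0.9 [ 1.99036775e-01  9.79992021e-01  9.50311938e-06 -1.31033056e-05]
```

View pics/top0.png

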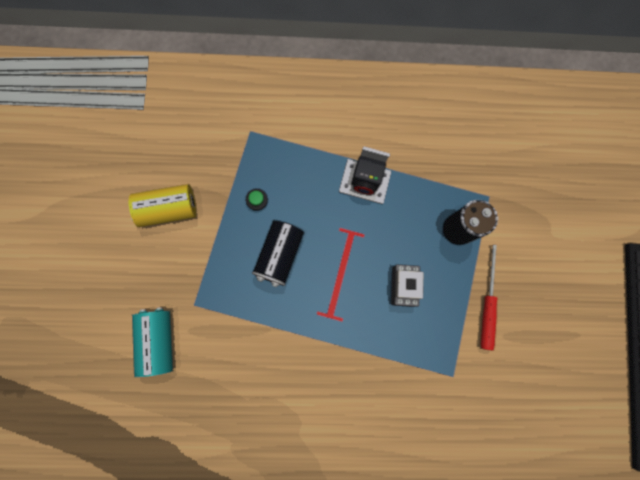

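View pics/side0.png

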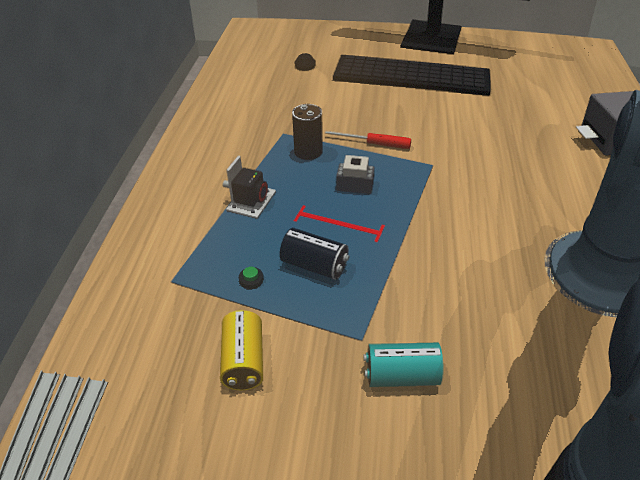

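The black capacitor, the one meant, is at top (278,250) on the mat. The look-alikes are off the mat: yellow at (162,205) and turquoise at (152,343). The red line is at (342,272), the contactor at (407,285) and the button at (256,198). I'll hover above it and take a close look.

```bash
cat >> h.py <<'E'
def fit(cam,im,mask,z,P=None,region=None):
    v,u=np.nonzero(mask); 
    w=np.array([ray(cam,p,z,P)[:2] for p in np.c_[u,v][::max(1,len(u)//400)]])
    if region is not None:
        w=w[np.linalg.norm(w-np.array(region[:2]),axis=1)<region[2]]
    if len(w)<5: return None
    c=w.mean(0); d=np.linalg.svd(w-c)[2][0]; d*=np.sign(d[0])
    t=(w-c)@d; return c+d*(t.max()+t.min())/2, np.arctan2(d[1],d[0]), t.max()-t.min(), len(w)
def hsv(im): return cv2.cvtColor(im,cv2.COLOR_RGB2HSV)
def red(im):
    h=hsv(im).astype(int); return ((h[...,0]<8)|(h[...,0]>172))&(h[...,1]>150)&(h[...,2]>90)
def white(im):
    h=hsv(im).astype(int); return (h[...,1]<50)&(h[...,2]>150)
def quat(th): # tool down, tool y along world angle th ; x = y cross z
    from scipy.spatial.transform import Rotation as R
    y=np.array([np.cos(th),np.sin(th),0]); z=np.array([0,0,-1.]); x=np.cross(y,z)
    return R.from_matrix(np.c_[x,y,z]).as_quat()
E
python3 - <<'E'
from h import *
im=cv2.imread("pics/top0.png")[:,:,::-1].copy()
print(fit("top",im,red(im),.003,None,(.5025,-.078,.09)))
print(fit("top",im,white(im),.067,None,(.538,.04,.06)))
print(np.array(proj("top",[.5,-.02,0])))
th=-.24
for t in (th,th+np.pi):
    for p in ([.52,-.01,.30],[.538,.045,.08],[.5,-.08,.08],[.638,.097,.05]):
        q=inverse_kinematics(p,quat(t)); print(round(t,2),p,None if q is None else np.round(q,2))
move_ptp([.52,-.01,.30],quat(th))
P=camera_params("wrist"); im=save("wrist","w0")
print(-np.array(P["camera_from_world"])[:3,:3].T@np.array(P["camera_from_world"])[:3,3],read_eef_pos(),read_time_s())
print(fit("wrist",im,red(im),.003,P,(.5025,-.078,.09)))
print(fit("wrist",im,white(im),.067,P,(.538,.04,.06)))
for n,z in dict(line=.003,capacitor=.035,capacitor_code=.035,trigger_top=.025).items():
    print(n,[(np.round(d["at"]).tolist(),round(d["confidence"],2),np.round(ray("wrist",d["at"],z,P)[:2],3).tolist()) for d in tip_of("wrist",n)[:3]])
E
```

```text
(array([ 0.50039106, -0.07330616]), np.float64(-0.2424514766359364), np.float64(0.1689709557242401), 252)
(array([0.53451833, 0.04527373]), np.float64(-0.291834525958537), np.float64(0.09177989054211219), 26)
[[312.66638404 272.9727946 ]]
-0.24 [0.52, -0.01, 0.3] [-0.75  0.1   0.74  1.88 -0.07  1.19 -0.23]
-0.24 [0.538, 0.045, 0.08] [-0.65  0.45  0.58  2.01 -0.35  0.77 -0.1 ]
-0.24 [0.5, -0.08, 0.08] [-0.68  0.5   0.89  2.1  -0.55  0.79  0.32]
-0.24 [0.638, 0.097, 0.05] [-0.7   0.7   0.64  1.76 -0.53  0.86 -0.05]
2.9 [0.52, -0.01, 0.3] [ 1.02  0.29 -1.23  1.81  0.29  1.25  2.6 ]
2.9 [0.538, 0.045, 0.08] [-0.32  0.4   0.18  1.99 -0.1   0.75  2.83]
2.9 [0.5, -0.08, 0.08] [-0.95  0.94  1.37  2.1  -1.07  1.11 -2.41]
2.9 [0.638, 0.097, 0.05] [-0.24  0.6   0.04  1.73 -0.03  0.8   2.71]
[0.53857264 0.06049581 0.42237644] [ 0.52021369 -0.00835108  0.29988857] 3.3167
(array([ 0.50160732, -0.07300501]), np.float64(-0.24910428539884927), np.float64(0.16965547431796063), 407)
(array([0.53388116, 0.04631797]), np.float64(-0.3436260450225757), np.float64(0.10130920855096724), 84)
line [([314.0, 258.0], 0.75, [0.504, -0.073])]
capacitor [([313.0, 159.0], 0.87, [0.533, 0.047])]
capacitor_code [([362.0, 164.0], 0.96, [0.582, 0.029]), ([316.0, 340.0], 0.29, [0.483, -0.169])]
trigger_top [([402.0, 89.0], 0.63, [0.639, 0.093]), ([313.0, 259.0], 0.22, [0.504, -0.067])]
```

View pics/w0.png

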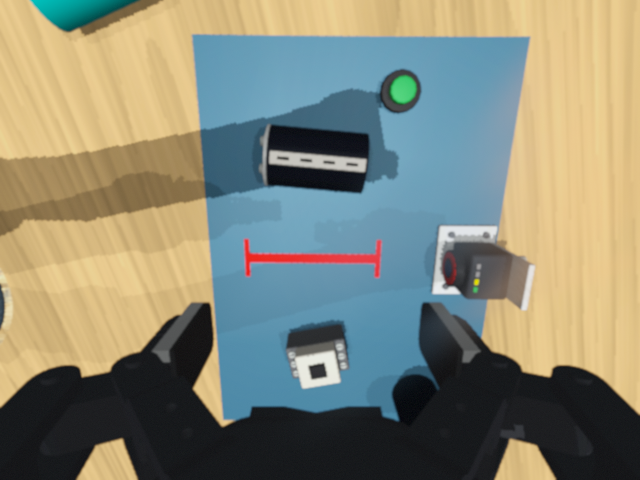

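The wrist view shows the black capacitor at (315,159), with its coded end towards the reader. The line is at (314,258), the contactor at (317,355) and the button at (402,90). In the line frame, the capacitor is at about x = 2 mm, y = 123 mm, yaw −0.1 rad. I'll lay the fingertips on its top and make a first gentle stroke.

```bash
cat >> h.py <<'E'
L=np.array([.502,-.073]); LA=-.247
d=np.array([np.cos(LA),np.sin(LA)]); n=np.array([-d[1],d[0]])
def lf(p): p=np.array(p)[:2]-L; return np.round([p@d,p@n],4)
def touch(xy,th,z0,F=3,zmin=.078):
    b=np.array(read_ft_force())[2]; z=z0
    while z>zmin:
        z-=.001; movel([*xy,z],quat(th),speed=.03)
        f=np.array(read_ft_force())[2]-b
        if abs(f)>F: break
    print("touch z",round(z,4),"F",round(f,2),"eef",np.round(read_eef_pos(),4),"t",read_time_s()); return z
E
python3 - <<'E'
from h import *
th=-.34; c=np.array([.534,.046]); r=np.array([np.sin(th),-np.cos(th)])  # roll dir
move_gripper(.04)
s=c-r*.007
move_ptp([*s,.115],quat(th)); print(read_eef_pos(),read_ft_force(),read_finger_gap())
movel([*s,.092],quat(th),speed=.1); pause(.2); print(read_eef_pos(),read_ft_force())
z=touch(s,th,.092)
im=save("side","s1")
cv2.imwrite("pics/s1c.png",cv2.resize(im[150:330,200:440,::-1],None,fx=3,fy=3))
E
```

```text
[0.53760432 0.0520063  0.11610628] [ 0.1114414  -0.70304099  1.55570277] 0.040285269281471185
[0.53695553 0.05256519 0.09272677] [ 0.25805754 -0.50077035  0.32798304]
touch z 0.084 F 3.88 eef [0.5366 0.0529 0.0845] t 7.4083
```

View pics/s1c.png

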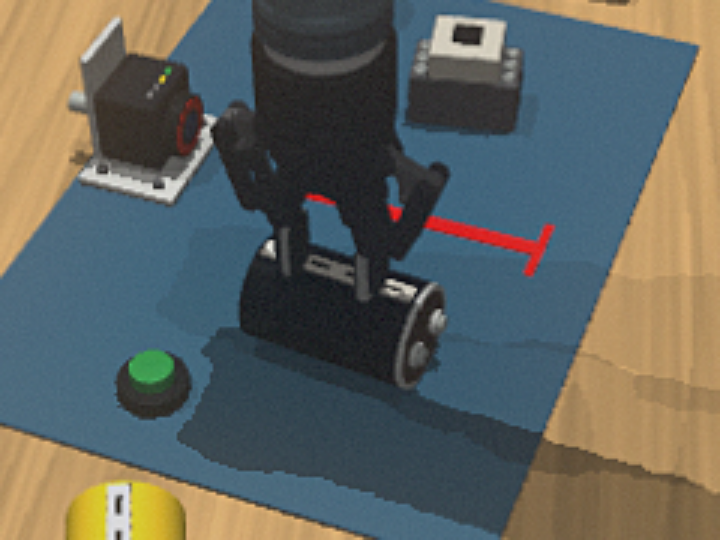

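Both fingertips rest on the top with about 4 N. Now the first stroke.

```bash
cat >> h.py <<'E'
def cap(tag=None,cams=("wrist","top","side"),hint=None):
    out=[]
    for c in cams:
        P=camera_params(c); im=read_camera(c)
        if tag: cv2.imwrite(f"pics/{tag}_{c}.png",im[:,:,::-1])
        r={}
        for nm in("capacitor","capacitor_code"):
            for e in tip_of(c,nm):
                p=ray(c,e["at"],.035,P)[:2]; q=lf(p)
                if abs(q[0])<.1 and -.1<q[1]<.17 and e["confidence"]>.4: r[nm]=(p,e["confidence"]); break
        s=c
        for k,(p,cf) in r.items(): s+=f" {k} {np.round(p,4)} lf {lf(p)} {cf:.2f}"
        if len(r)==2: v=r["capacitor_code"][0]-r["capacitor"][0]; s+=f" ang {np.arctan2(v[1],v[0]):.3f} len {np.hypot(*v):.3f}"
        print(s)
    print("t",read_time_s())
def stroke(s,r,z,th,dist,speed,up=.17):
    e=s+r*dist; movel([*e,z],quat(th),speed=speed); print("F",np.round(read_ft_force(),1))
    movel([*e,up],quat(th),speed=.25)
E
python3 - <<'E'
from h import *
th=-.34; c=np.array([.534,.046]); r=np.array([np.sin(th),-np.cos(th)]); s=c-r*.007
stroke(s,r,.084,th,.06,.12,.22); cap("a1")
E
```

```text
F [-1.6  0.8  3.2]
wrist capacitor [0.5211 0.0116] lf [-0.0022  0.0867] 0.90 capacitor_code [ 0.5716 -0.0084] lf [0.0517 0.0797] 0.95 ang -0.376 len 0.054
top
side capacitor [0.5232 0.0069] lf [0.001  0.0826] 0.62 capacitor_code [ 0.5683 -0.0078] lf [0.0484 0.0795] 0.73 ang -0.313 len 0.047
t 9.25
```

```bash
cat >> h.py <<'E'
def go(c,th,dist,speed,back=.007,tw=0,tag=None,zt=.089,up=.2):
    c=np.array(c); r=np.array([np.sin(th),-np.cos(th)]); s=c-r*back
    move_ptp([*s,.105],quat(th)); movel([*s,zt],quat(th),speed=.08); pause(.15)
    z=touch(s,th,zt)
    stroke(s,r,z,th+tw,dist,speed,up); cap(tag,("wrist","side"))
E
python3 - <<'E'
from h import *
go([.522,.0100],-.34,.06,.12,tw=.08,tag="a2")
E
```

```text
touch z 0.084 F 3.02 eef [0.5246 0.0168 0.0845] t 11.5417
F [-2.3  0.6  4.1]
wrist capacitor [ 0.5094 -0.022 ] lf [-0.0053  0.0512] 0.59 capacitor_code [ 0.5611 -0.0425] lf [0.0499 0.044 ] 0.55 ang -0.378 len 0.056
side capacitor [ 0.5109 -0.0312] lf [-0.0016  0.0427] 0.96 capacitor_code [ 0.5563 -0.0474] lf [0.0464 0.0381] 0.88 ang -0.342 len 0.048
t 13.1083
```

View pics/a2_wrist.png

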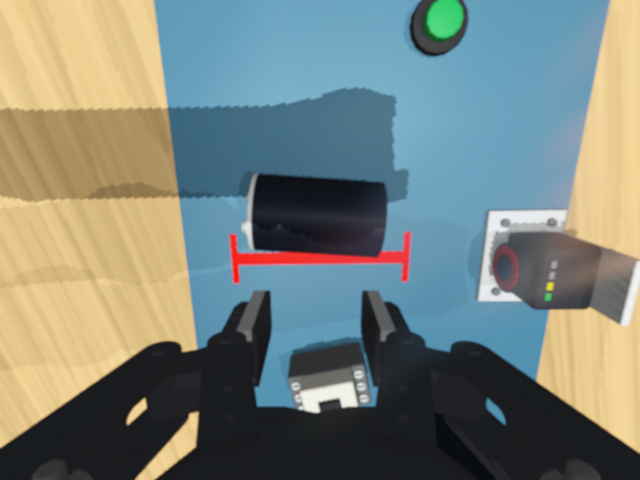

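The capacitor is at about (317,215) and the line at (320,258). The stripe has turned out of view, so it is rolling. Yaw to the line is about −0.05 rad and about 47 mm remain.

```bash
python3 - <<'E'
from h import *
go([.510,-.027],-.30,.055,.09,tw=.06,tag="a3",up=.25)
E
```

```text
touch z 0.084 F 5.53 eef [ 0.5124 -0.0202  0.0845] t 15.3333
F [-0.8  0.2  2.7]
wrist capacitor [ 0.4971 -0.056 ] lf [-0.0089  0.0153] 0.63 capacitor_code [ 0.551  -0.0754] lf [0.0481 0.0096] 0.75 ang -0.347 len 0.057
side capacitor [ 0.503  -0.0713] lf [0.0006 0.0019] 0.87 capacitor_code [ 0.5431 -0.0764] lf [0.0406 0.0067] 0.91 ang -0.127 len 0.040
t 17.2083
```

View pics/a3_wrist.png

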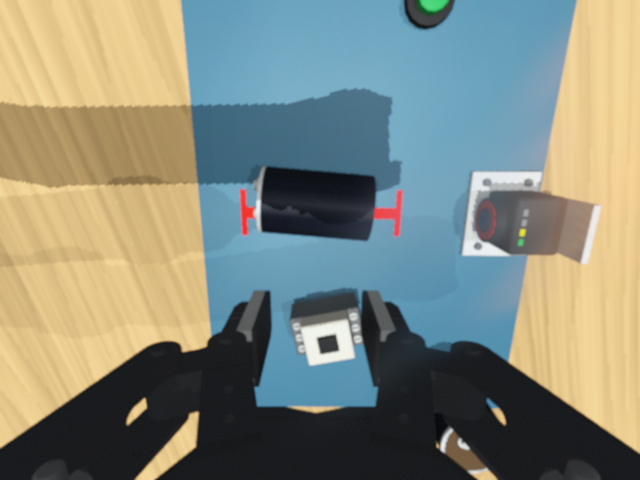

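The wrist and side estimates disagree on y (15 mm against 2 mm), so I'll fit a projected cylinder silhouette in several views, after moving the arm a bit clear.

```bash
cat >> h.py <<'E'
from scipy.optimize import minimize
def sil(cam,P,x,y,a):
    t=np.linspace(0,2*np.pi,40); p=[]
    ax=np.array([np.cos(a),np.sin(a)]); nn=np.array([-ax[1],ax[0]]); c=L+d*x+n*y
    for s in(-.0525,.0525):
        p+= [[*(c+ax*s+nn*.032*np.cos(k)),.035+.032*np.sin(k)] for k in t]
    h=cv2.convexHull((proj(cam,p,P)*8).astype(np.int32)); m=np.zeros((480,640),np.uint8)
    cv2.fillConvexPoly(m,h,255,cv2.LINE_AA,3); return m/255.
def silfit(cams,x0=(0,.01,-.3),tag="f"):
    D=[]
    for c in cams:
        P=camera_params(c); im=read_camera(c); dark=(im.max(2)<75).astype(np.uint8)
        reg=cv2.dilate((sil(c,P,*x0)>.5).astype(np.uint8),np.ones((41,41)))
        D.append((c,P,im,dark*reg))
    for sub in [[i] for i in range(len(D))]+[list(range(len(D)))]:
        def cost(v):
            return sum(np.abs(sil(c,P,v[0]/100,v[1]/100,v[2]/10)-m).sum()/m.sum() for c,P,im,m in [D[i] for i in sub])
        r=min((minimize(cost,[x0[0]*100,x0[1]*100+k,x0[2]*10],method="Nelder-Mead",options=dict(initial_simplex=None,xatol=.01,fatol=1e-4)) for k in(-.6,.6)),key=lambda r:r.fun)
        v=r.x; print([cams[i] for i in sub],"x %.4f y %.4f ang-line %.3f cost %.3f"%(v[0]/100,v[1]/100,v[2]/10-LA,r.fun))
    O=[]
    for c,P,im,m in D:
        o=im[:,:,::-1].copy(); k=(sil(c,P,v[0]/100,v[1]/100,v[2]/10)>.5).astype(np.uint8)
        cv2.drawContours(o,cv2.findContours(k,0,2)[0],-1,(0,255,255),1); cv2.drawContours(o,cv2.findContours(m,0,2)[0],-1,(0,255,0),1)
        u,w=proj(c,[*(L),.035],P)[0].astype(int); u=np.clip(u,110,530); w=np.clip(w,90,390)
        O.append(cv2.resize(o[w-90:w+90,u-110:u+110],(400,328)))
    cv2.imwrite(f"pics/{tag}.png",np.hstack(O)[:, :800]); print("t",read_time_s())
E
python3 - <<'E'
from h import *
print(read_eef_pos())
silfit(["wrist","side"],tag="f1")
E
```

```text
[ 0.49502109 -0.0728845   0.24873354]
['wrist'] x -0.0001 y 0.0153 ang-line -0.049 cost 0.156
['side'] x 0.0000 y 0.0200 ang-line -0.014 cost 0.484
['wrist', 'side'] x 0.0000 y 0.0159 ang-line -0.058 cost 0.645
t 17.3083
```

View pics/f1.png

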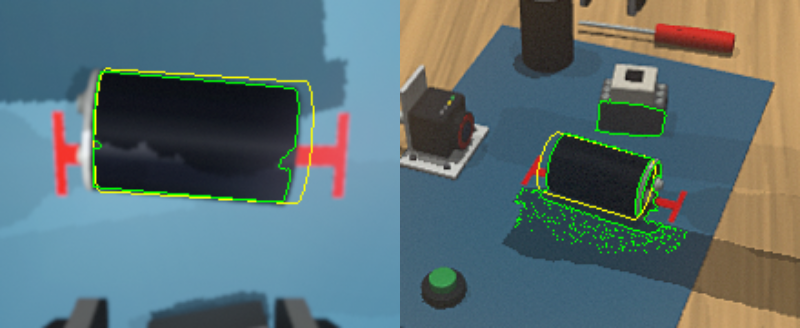

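The wrist fit overlays well: y ≈ 15.5 mm, yaw ≈ −0.05, x ≈ −6 mm (the x fit stuck at 0, so this is read off the overlay). For the last stroke the fingertips travel 31 mm and stay on top throughout.

```bash
sed -i 's/initial_simplex=None/initial_simplex=np.array([x0[0]*100,x0[1]*100+k,x0[2]*10])+np.array([[0,0,0],[1,0,0],[0,1,0],[0,0,1.]])/' h.py
python3 - <<'E'
from h import *
c=L+d*-.006+n*.0155
go(c,LA-.05,.031,.06,back=.008,tw=.05,up=.25)
silfit(["wrist","side"],x0=(-.006,0,LA),tag="f2")
E
```

```text
touch z 0.084 F 4.87 eef [ 0.5025 -0.0487  0.0844] t 19.7
F [-2.4  0.7  7.5]
wrist capacitor [ 0.4938 -0.0687] lf [-0.009   0.0022] 0.78 capacitor_code [ 0.5461 -0.0867] lf [ 0.0461 -0.0025] 0.91 ang -0.332 len 0.055
side capacitor [ 0.5002 -0.0757] lf [-0.0011 -0.0031] 0.66 capacitor_code [ 0.545  -0.0932] lf [ 0.0467 -0.0091] 0.93 ang -0.373 len 0.048
t 21.4833
['wrist'] x -0.0035 y -0.0010 ang-line -0.084 cost 0.232
['side'] x -0.0105 y 0.0055 ang-line 0.007 cost 0.439
['wrist', 'side'] x -0.0086 y 0.0004 ang-line -0.086 cost 0.681
t 21.5833
```

View pics/f2.png

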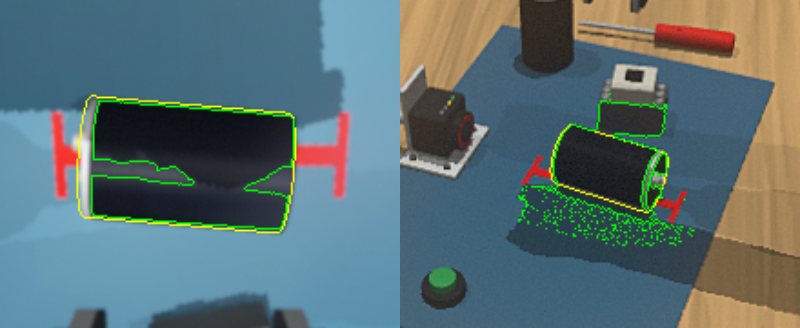

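The overlay fits well: x ≈ −8 mm, y ≈ 0, yaw ≈ −0.09 rad, all inside tolerance. Next, press the trigger with the fingers closed.

```bash
python3 - <<'E'
from h import *
b=L+d*.095+n*.195; print("button",b)
move_gripper(0.0); move_ptp([*b,.13],quat(LA)); pause(.2)
P=camera_params("top"); save("top","t2"); print("top",[(np.round(ray("top",e["at"],.025)[:2],3),round(e["confidence"],2)) for e in tip_of("top","trigger_top")[:2]])
movel([*b,.052],speed=.1); pause(.2); f0=np.array(read_ft_force()); print(f0,read_finger_gap())
z=.048
while z>.034:
    z-=.001; movel([*b,z],speed=.03); f=np.array(read_ft_force())[2]-f0[2]; print(round(z,3),round(f,2),round(read_eef_pos()[2],4))
    if f>10: break
pause(.4); print("hold",np.array(read_ft_force())-f0,read_eef_pos())
movel([*b,.06],speed=.08); movel([*b,.2],speed=.2)
print(read_time_s())
E
```

```text
button [0.64179352 0.09285467]
top [(array([0.64 , 0.094]), 0.54), (array([ 0.476, -0.183]), 0.42)]
[-0.3211326  -0.65530923  0.14947981] 0.00020057842902715983
0.047 -0.34 0.0466
0.046 -0.27 0.0459
0.045 0.34 0.0449
0.044 0.78 0.0442
0.043 0.39 0.0432
0.042 2.75 0.0422
0.041 2.21 0.0411
0.04 2.82 0.0401
0.039 3.1 0.0391
0.038 4.36 0.0382
0.037 9.19 0.0381
0.036 13.8 0.038
hold [-2.94341923  1.3701891  13.43277225] [0.64215208 0.09283946 0.03804512]
29.2583
```

The button bottomed out at TCP z = 0.038, after about 6 mm of travel. One final check with the arm clear.

```bash
python3 - <<'E'
from h import *
move_j([-1.268,0.383,0.044,1.598,-0.018,1.161,-0.05]); pause(.5)
silfit(["top","side"],x0=(-.008,0,LA-.08),tag="f3")
for c,n_,z in(("top","logged_capacitor",.003),("side","logged_capacitor",.003),("side","contactor",.003),("top","screwdriver",0),("side","screwdriver",0)):
    print(c,n_,[(np.round(ray(c,e["at"],z)[:2],3),round(e["confidence"],2)) for e in tip_of(c,n_)[:1]])
E
```

```text
['top'] x -0.0098 y -0.0000 ang-line -0.071 cost 0.127
['side'] x -0.0109 y 0.0064 ang-line -0.009 cost 0.396
['top', 'side'] x -0.0102 y 0.0003 ang-line -0.085 cost 0.533
t 32.1417
top logged_capacitor [(array([ 0.594, -0.301]), 0.61)]
side logged_capacitor [(array([ 0.594, -0.3  ]), 0.86)]
side contactor [(array([ 0.498, -0.107]), 0.24)]
top screwdriver [(array([ 0.458, -0.352]), 0.9)]
side screwdriver [(array([ 0.454, -0.371]), 0.58)]
```

View pics/f3.png

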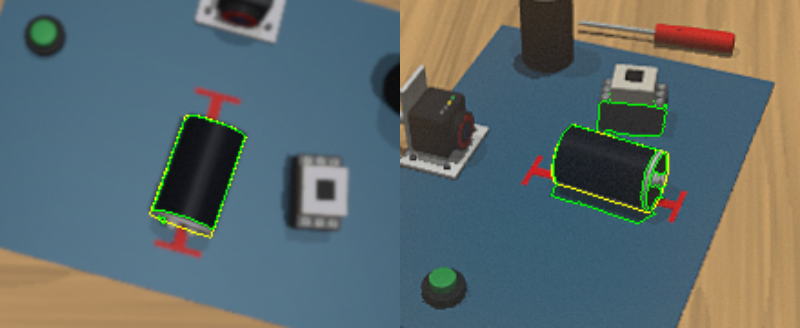

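The top-view overlay agrees: x ≈ −10 mm, y ≈ 0, yaw ≈ −0.08 rad. The bystanders look unmoved and the button is up, so I'm handing in.

```bash
python3 -c "
from bench import *
print(sign_off(), read_time_s())"
```

```text
the job is handed in; nothing more can be done
the job is handed in; nothing more can be done
```

I rolled the black capacitor onto the red line with four light strokes of the fingertips on its top. I then pressed the green button to its stop and released it, backed the arm away and handed in at about 32 s. No verdict was reported.

- **Capacitor:** the final top-view fit put it at x ≈ −10 mm, y ≈ 0 and yaw ≈ −0.08 rad from the line, with its coded end towards the reader. Its stripe had turned out of sight. The contact forces I read were a few newtons, 7.5 N at most.
- **Button:** it went down about 6 mm and stopped hard, held at about 13 N. It looked up again in the last picture.
- **Bystanders:** the standing capacitor and screwdriver were detected within about 10 mm of where they started. The final contactor detection was unreliable (confidence 0.24, on the line), so I judged it unmoved from the pictures only.
- **Disagreement:** the side camera gave y ≈ +6 mm and yaw ≈ −0.01 rad, because its outline was blurred by shadow. That is still within tolerance, and I relied on the wrist and top fits, which agreed with each other.

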